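Level the marble pastry slab under hand pressure

ROBOT

A 6-joint arm with a two-finger parallel gripper is mounted at the origin on the work surface. World frame = base frame: x ahead of the robot, y to its left, z up, the work surface at z = 0. Lengths are in m, angles in rad, forces in N, time in s.
With the tool pointing down it reaches from about 0.25 to 0.775 m from the base axis. Payload 4 kg.
Tool frame: the origin (TCP) lies between the finger pads; the fingertips stand 14 mm ahead of it and the grasp point (between the pads) lies 5 mm behind it; z points along the fingers, y is the line along which they close (so a half turn about z gives the same grasp; the last joint's range is limited). The gripper opens to 94 mm and grips with 3 to 60 N. Pads are 16 mm wide; open, the fingers measure 119 mm over their backs; the gripper's body (75 mm by 177 mm) begins 78 mm behind the grasp point.
Start: joints at [1.162, 0.087, 1.371, -0, 1.684, -0.103], TCP at [0.166, 0.524, 0.22] pointing down, gripper open.
Joint ranges: [-3.1, 3.1], [-0.76, 2.03], [0.27, 2.55], [-1.08, 4.22], [0.17, 2.65], [-2.57, 2.57]. Speed limits (rad/s): [2.79, 2.79, 3.14, 3.14, 3.14, 3.14].

INTERFACE

Orientations are given as [roll, pitch, yaw] about the fixed x, y, z axes, in that order (R = Rz(yaw) Ry(pitch) Rx(roll)).
In Python, from bench import robot, snapshot gives the robot as it stands.
- The arm moves only by the tool carry_out, never from a script. Its argument "motion" is text: rows parted by semicolons, each of 4 numbers parted by spaces: the shift along the tool's x, y, z each as a share of 0.15 m, from -1 to 1, then the turn about the tool's z as a share of 180 degrees, from -1 to 1. A call has exactly 8 rows; each row is the pose to reach, as a shift and turn from the pose commanded when the call began, along the tool's axes at that moment, turning the shorter way round; what a row does not reach only later rows make up. A row lasts 1/10 s, in which the tool goes at most 50 mm and 8.59 degrees, less where a joint would pass 70% of its speed; a pose out of reach is approached as far as the arm can. A call with a number of a shift or a turn outside -1 to 1 is refused whole. A call with a gripper value outside its range is refused whole. "grip" is the opening, from -1 (shut) to 1 (fully open), set as the call begins (left out, the last holds). The fingers move at their own pace and stop on an object; the grip force is fixed at half the most. Time passes only in rows, so rows that repeat a pose let the fingers close, or fill a call up. It gives the time, the measured TCP pose, the force, the opening and the grip force at its end, in the units of the state.
- robot.get_obs(): the state, without advancing time (a new reading comes with each control period).
- snapshot(name): name is "scene" or "top" or "wrist"; returns a dict with "image" (420x560x3 uint8, red, green, blue), "fx", "fy", "cx", "cy" (pixels), "pose" (4x4, takes a point from camera to world coordinates); the wrist camera has in their place "hand_eye" (4x4, takes a point from camera to tool coordinates, whose origin is the TCP and whose axes are the flange's). Camera axes: x right, y up, looking along -z (the intrinsics and any distortion apply to the point x, -y, -z); pixel columns grow to the right and rows downward; lengths in m; the calibration is good to about 2 mm. The wrist camera is an equidistant fisheye: a pixel r from the principal point sees the ray r / f radians off the axis. A picture is of the moment at which its call begins: read the wrist's pose just before it. There is no depth.
- robot.close_job(): hands the job in; it is judged then, once.
The state is a dict: "time": time; "joint_positions": joint angles; "qvel": joint speeds; "joint_torque": joint torques, N m; "tool_pos": TCP position; "ee_rot": TCP orientation; "wrist_force": force on the tool from outside, world axes, zero at the start; "wrist_torque": the same for the moment, N m; "width": finger opening in m; "finger_force": force on a finger pad.
Only numpy, scipy, OpenCV 4.12 (cv2) and the standard library are available. Lean on these libraries where they do the work, as an engineer would, in place of code of your own. Each camera call takes 0.05 s, during which the arm holds its last target. There are 200 camera calls.

TASK

Lay the aluminium spirit level flat on the marble pastry slab, lengthwise along it near its middle, and let go of it. Then turn the levelling foot's knob, and press down on the level so that the slab sits fully down on its foot: the bubble must then stand between its two lines (the slab rides a little high at the foot end until it is pressed, so set the foot for the pressed slab, trying again as needed). Finish while still pressing firmly on the level with the fingertips, bubble centred, and leave the other kitchen things where they are.

Things in the scene. Friction and masses are not known exactly. Their poses are not given: they have to be found in the camera images.
- level: Loose aluminium spirit level, a box bar 180 long (its x), 30 wide (its y), 30 high, about 0.27 kg, lying on the counter at the start. Origin: centre of its underside. Centre of mass at its middle. A dark thumb pad flush on the top at the middle is the best place to grip around and press; the vial window lies towards its +x end.
- vial (a point): Point on the level's top face above the middle of its vial, 46 mm from the level's middle towards its +x end; axes as the level. Two black lines 18 mm apart (9 mm either side of this point) mark the middle; the white bubble is 12 mm long.
- bubble (a joint): Position of the bubble from the middle of the vial, m, positive towards the level's +x end, stops at +-0.018. It runs to the higher end: 0.6 mm for each 0.001 rad of slope along the level, settling in about 2 s. Between the lines means within +-0.003.
- slab_mid (a point): Middle of the top face of the marble slab: 340 long (its y), 160 wide (its x), 20 thick, top about 60 mm above the counter. z is the slab's normal. The slab pivots about a level axle across its +y end, 165 mm from this point and 20 mm below the top face; the levelling foot is at its -y end. The stand is fixed to the counter, but the counter slopes a little, unknown, so the level must be read.
- press (a joint): How far the slab is pressed down on its foot, rad: 0 riding high on sprung pads (start), 0.020 fully down (foot end 8 mm lower). Pressed at its middle, with the level there, it starts down at about 4 N and is home at 9 N; 11 to 18 N holds it firmly. With the small give of foot and level, a 14 N push changes the slope the level shows by about 0.0225 rad (13.5 mm of bubble, away from the foot).
- foot_grip (a point): Knob of the levelling foot, on its axis, 215 mm from the slab's middle towards -y; this point is where to grip, 11 mm above the slab's top face. The knob is an upright steel bar 46 long (this frame's x), 14 thick (this frame's y, the way to pinch it) and 26 high, its top 13 mm above this point, on a round dark disc of 50 diameter whose top lies 15 mm below this point.
- foot (a joint): Angle of the knob, rad, positive clockwise seen from above, 0 near the start, stops at -0.6 and 2.4; stiff, it stays where it is left (0.3 N m to turn). Clockwise raises the foot end of the slab by 0.022 rad of slope per rad of knob. At the start the slab, when pressed down, is low at the foot end, and needs about 0.4 to 1.5 rad clockwise.
Things that resemble listed ones, but are neither listed nor needed, are in the scene too. Several things look just like the level: the one meant starts farthest to the robot's right.

How it is judged:
On the way:
1. the level lies flat and lengthwise on the slab, near its middle, let go (z of level in the frame of slab_mid between -0.004 and 0.004 m and x of level in the frame of slab_mid between -0.05 and 0.05 m and y of level in the frame of slab_mid between -0.07 and 0.07 m and angle between the x axis of level and the y axis of slab_mid, either way round below 0.15 rad and angle between the z axis of level and the z axis of slab_mid, either way round below 0.03 rad and contact force between each of the arm, the fingers and level below 0.05 N), for 0.2 s.
At the end, for the whole second after the job is handed in: The level lies flat on the slab within 50 mm across and 70 mm along of its middle and within 0.15 rad of lengthwise; the slab is fully down on its foot (joint above 0.018) and level within 0.009 rad; the bubble is within 3 mm of the middle; the fingers press on the level with 4 to 40 N (z of level in the frame of slab_mid between -0.004 and 0.004 m and x of level in the frame of slab_mid between -0.05 and 0.05 m and y of level in the frame of slab_mid between -0.07 and 0.07 m and angle between the x axis of level and the y axis of slab_mid, either way round below 0.15 rad and value of joint bubble between -0.003 and 0.003 m and angle between slab_mid's own z axis and vertical below 0.009 rad and value of joint press above 0.018 rad and contact force between the fingers and level between 4 and 40 N); the arm keeps its last pose, push and grip.
It fails at once if a bystander is pushed out of its place (over 30 mm) (distance of any of basket_a, basket_b, skillet, ramekin, scraper, tin_a, tin_b from where it was at the start of the episode above 0.03 m).
It also fails if it takes over 64 s, if anything falls off the work surface, if the arm or the gripper's body presses on something with over 40 N, if the wrist force passes 120 N, or if a joint passes its speed limit or range.

## Working session

There is one attempt and no reset: what is moved stays moved. The work goes in short steps, Python scripts to look and compute and a tool call to move; the robot and the scene stay as the last step left them, time stands still between calls to the robot, and variables do not carry over. Pictures are saved under pics/ and viewed, at most 10 in all, crops included, and the job is handed in when it is done.

Besides the shell and the picture viewer there is one more tool, called after "Request:" as name(argument=value, ...) on one line, values as JSON. carry_out: Moves the arm, as the interface text tells. Shift numbers are shares of 0.15 m and turn numbers shares of 180 degrees, none past 1 either way. Its arguments: {"type":"object","properties":{"motion":{"type":"string"},"grip":{"type":"number"}},"required":["motion"]}

```bash
ls && mkdir -p pics && cat > h.py <<'E'
import numpy as np, cv2
from bench import robot, snapshot
def ray(s,u,v):
    d=np.array([(u-s["cx"])/s["fx"],-(v-s["cy"])/s["fy"],-1.0]); P=np.array(s["pose"])
    return P[:3,3],P[:3,:3]@d
def onz(s,u,v,z):
    o,d=ray(s,u,v); return o+d*(z-o[2])/d[2]
def save(s,n): cv2.imwrite("pics/"+n,cv2.cvtColor(np.asarray(s["image"]),cv2.COLOR_RGB2BGR))
E
python3 - <<'E'
from h import *
import pickle
for n in ("scene","top"):
    s=snapshot(n); save(s,n+".png"); pickle.dump(s,open(n+".pkl","wb")); print(n,s["fx"],s["cx"],s["cy"],np.round(s["pose"],3).tolist(),[k for k in s])
o=robot.get_obs(); print(o)
E
```

```text
pics
scene 525.9762658096809 277.5420566165954 206.98438527404002 [[0.659, -0.393, 0.641, 1.21], [0.752, 0.358, -0.553, -0.622], [-0.012, 0.847, 0.532, 0.739], [0.0, 0.0, 0.0, 1.0]] ['image', 'fx', 'fy', 'cx', 'cy', 'pose']
top 388.29612436237704 277.6001170335353 211.02474156661845 [[0.0, 0.998, -0.059, 0.358], [-1.0, -0.0, -0.013, 0.045], [-0.013, 0.059, 0.998, 0.963], [0.0, 0.0, 0.0, 1.0]] ['image', 'fx', 'fy', 'cx', 'cy', 'pose']
{'time': 0.1, 'joint_positions': array([ 1.16190425e+00,  8.78965291e-02,  1.37209989e+00, -3.73211302e-05,
        1.68363696e+00, -1.03121116e-01]), 'qvel': array([-0.00028984, -0.00144647, -0.00414371, -0.00143191,  0.00035438,
        0.00021563]), 'joint_torque': array([ 1.98247617e-03, -3.41251159e+01, -3.03302979e+01,  7.19797891e-02,
        3.04759084e-02, -7.84658209e-05]), 'tool_pos': array([0.16540087, 0.52403602, 0.21841442]), 'ee_rot': array([-3.13955895e+00, -1.73174230e-04,  2.83581735e+00]), 'wrist_force': array([ 0.29210877,  0.56065211, -0.67190009]), 'wrist_torque': array([ 0.02522499, -0.01431856,  0.02186149]), 'finger_force': 0.0, 'width': 0.09398574516394609}
```

View pics/top.png

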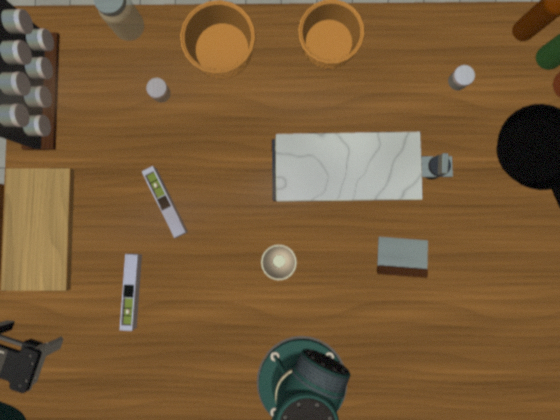

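View pics/scene.png

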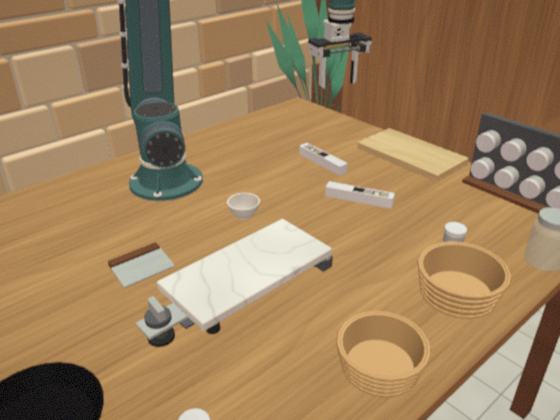

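Top view: candidates for the level are A at (163,201) and B at (129,292). Image right is robot's right, so A (larger column) is the one meant. Its green vial is towards the upper left, (155,184). The slab spans columns 275–421 and rows 131–202, with the knob at about (440,166). The ramekin is at (279,262) and the scraper at (403,256).

```bash
python3 - <<'E'
from h import *
import pickle
t=pickle.load(open("top.pkl","rb")); im=np.asarray(t["image"]); hsv=cv2.cvtColor(im,cv2.COLOR_RGB2HSV)
m=((hsv[...,1]<60)&(hsv[...,2]>120)).astype(np.uint8)
m=cv2.morphologyEx(m,cv2.MORPH_CLOSE,np.ones((7,7)))
cs,_=cv2.findContours(m,cv2.RETR_EXTERNAL,cv2.CHAIN_APPROX_NONE)
for c in cs:
    a=cv2.contourArea(c)
    if a<400: continue
    r=cv2.minAreaRect(c); 
    if not(100<r[0][0]<480): continue
    box=cv2.boxPoints(r); z=.06 if a>5000 else .03
    W=np.array([onz(t,u,v,z) for u,v in box]); e=[W[1]-W[0],W[2]-W[1]]; l=max(e,key=np.linalg.norm)
    print(np.round(r[0],1),a,"ctr",W.mean(0).round(4),"size",[round(np.linalg.norm(x),4) for x in e],"axis deg",np.degrees(np.arctan2(l[1],l[0])).round(2))
g=((hsv[...,0]>25)&(hsv[...,0]<45)&(hsv[...,1]>90)).astype(np.uint8)[150:250,130:200]
ys,xs=np.nonzero(g); print("green A",onz(t,xs.mean()+130,ys.mean()+150,.03).round(4))
s=np.asarray(im)
A=cv2.resize(s[155:250,130:200],None,fx=4,fy=4,interpolation=cv2.INTER_CUBIC)
B=cv2.resize(s[120:215,405:475],None,fx=4,fy=4,interpolation=cv2.INTER_CUBIC)
cv2.imwrite("pics/crop.png",cv2.cvtColor(np.hstack([A,B]),cv2.COLOR_RGB2BGR))
for uv in [(440,166),(437,167)]: print(onz(t,*uv,.08).round(4))
E
```

```text
[128.1 292. ] 940.5 ctr [0.2195 0.4148 0.03  ] size [np.float64(0.1818), np.float64(0.0324)] axis deg -2.85
[278.5 262. ] 879.0 ctr [0.2908 0.0553 0.03  ] size [np.float64(0.0794), np.float64(0.0792)] axis deg -45.05
[402.8 251.8] 1294.5 ctr [ 0.3153 -0.2407  0.03  ] size [np.float64(0.0657), np.float64(0.119)] axis deg -94.39
[162.9 201.3] 912.5 ctr [0.4368 0.3353 0.03  ] size [np.float64(0.0324), np.float64(0.1828)] axis deg -153.1
[353.  166.1] 9871.0 ctr [ 0.5165 -0.1189  0.06  ] size [np.float64(0.3666), np.float64(0.1605)] axis deg -89.24
[104.  15.] 1198.5 ctr [0.9031 0.492  0.03  ] size [np.float64(0.5236), np.float64(0.077)] axis deg -90.45
green A [0.4778 0.3552 0.03  ]
[ 0.5125 -0.3136  0.08  ]
[ 0.5102 -0.3067  0.08  ]
```

View pics/crop.png

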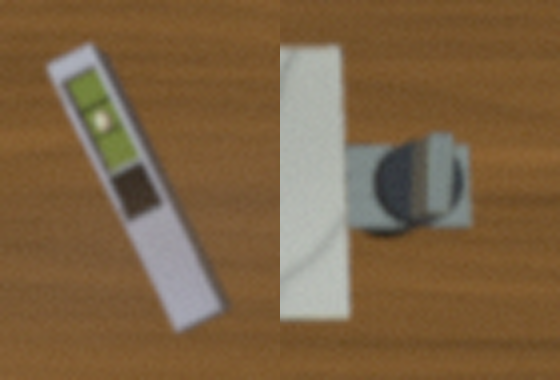

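```bash
cat >> h.py <<'E'
def plan(x,y,z,yawdeg):
    o=robot.get_obs(); p=o["tool_pos"]; yaw=o["ee_rot"][2]
    c,s=np.cos(yaw),np.sin(yaw); d=np.array([x,y,z])-p
    t=np.array([c*d[0]+s*d[1],s*d[0]-c*d[1],-d[2]])
    turn=-((yawdeg-np.degrees(yaw)+180)%360-180)
    print("shares",(t/.15).round(4),"turn",round(turn/180,4),"| pos",p.round(4),"yaw",np.degrees(yaw).round(2),"t",round(float(o["time"]),2),"F",o["wrist_force"].round(2),"w",round(o["width"],4))
E
python3 - <<'E'
from h import *
import pickle
t=pickle.load(open("top.pkl","rb"))
im=np.asarray(t["image"]); hsv=cv2.cvtColor(im,cv2.COLOR_RGB2HSV)
m=((hsv[...,1]<60)&(hsv[...,2]>120)).astype(np.uint8)
m=cv2.morphologyEx(m,cv2.MORPH_CLOSE,np.ones((7,7))); m=cv2.morphologyEx(m,cv2.MORPH_OPEN,np.ones((41,41)))
c=max(cv2.findContours(m,0,1)[0],key=cv2.contourArea)
r=cv2.minAreaRect(c); W=np.array([onz(t,u,v,.062) for u,v in cv2.boxPoints(r)])
print(r,W.round(4).tolist(),W.mean(0).round(4),[np.linalg.norm(W[i]-W[i-1]).round(4) for i in (1,2)])
# knob top face: smooth-bright region
k=im[145:185,430:460].astype(int).sum(2)//3
print("\n".join(" ".join("%3d"%v for v in row) for row in k[5:33:2]))
print("knob",onz(t,445.1,163.3,.086).round(4))
plan(.4368,.3353,.15,26.9)
E
```

```text
((348.5, 166.0), (68.0, 145.0), 90.0) [[0.597, 0.0609, 0.062], [0.596, -0.2786, 0.062], [0.4362, -0.2752, 0.062], [0.4365, 0.0608, 0.062]] [ 0.5164 -0.108   0.062 ] [np.float64(0.3395), np.float64(0.1598)]
 85  81  85  86  83  83  83  82  85  82  81  84  84  85  84  86  80  79  84  80  83  82  83  83  81  82  79  81  83  78
 89  86  86  87  83  83  85  85  88  88  86  85  90  92  91  92  90  89  88  86  90  83  87  85  83  84  83  88  86  86
 88  88  85  91  83  90  87  79  79  82  85  89 106 122 123 122 121 123 101  90  90  87  83  88  87  89  89  87  86  88
114 113 105  87  84  74  65  65  68  77  79  93 114 129 132 125 130 125 115 114 117 113 100  91  91  87  88  88  89  89
115  92  69  62  59  59  56  63  74  74  79  92 118 130 127 126 128 125 117 127 132 131 107  96  95  95  92  93  94  93
 69  58  52  57  60  58  59  63  74  79  79  96 121 130 126 128 127 121  93  92 120 129 108  90  92  92  91  94  93  92
 52  59  55  59  56  58  55  64  73  80  82  93 119 130 126 127 127 117  86  73  97 117 102  90  85  90  88  87  89  85
 54  56  59  60  58  58  55  63  77  78  82  92 120 12
[... 237 characters left out ...]
 129 128 129 121 104  73  71  99 117 106  88  84  82  82  79  78  84
 57  49  55  57  57  60  59  68  79  81  82  94 121 128 128 130 121 100  79  95 124 126 111  88  77  76  76  76  75  77
105  71  52  52  56  55  59  67  81  81  81  88 108 114 116 119 117 106 112 126 133 129 117  95  86  83  79  82  84  82
132 119 105  79  58  54  53  56  65  67  65  64  68  76  92 104 116 127 134 133 131 128 114  93  79  81  81  82  86  82
108 107 105 101  85  78  59  53  50  59  64  69  79  94 105 106 108 107 110 107 107 106 105  91  79  81  81  84  78  78
knob [ 0.5175 -0.3228  0.086 ]
shares [-2.1042 -0.6552  0.4561] turn 0.7532 | pos [0.1654 0.524  0.2184] yaw 162.48 t 0.1 F [ 0.29  0.56 -0.67] w 0.094
```

Request:
carry_out(motion="-0.16 -0.05 0 0.045; -0.32 -0.1 0 0.09; -0.48 -0.15 0 0.135; -0.64 -0.2 0 0.18; -0.8 -0.25 0 0.225; -0.96 -0.3 0 0.27; -1 -0.31 0 0.315; -1 -0.31 0 0.36", grip=1)

```text
time: 0.9
tool_pos: [0.2956, 0.434, 0.2188]
ee_rot: [-3.141, 0.001, 1.697]
wrist_force: [0.1, 0.8, -1.1]
width: 0.0942
finger_force: 0.0
```

```bash
python3 -c "
from h import *
plan(.4368,.3353,.13,26.9)"
```

```text
shares [-0.7708  0.8515  0.5919] turn 0.3906 | pos [0.2956 0.434  0.2188] yaw 97.21 t 0.9 F [ 0.07  0.82 -1.15] w 0.0942
```

Request:
carry_out(motion="-0.12 0.13 0.08 0.047; -0.24 0.26 0.16 0.094; -0.36 0.39 0.24 0.14; -0.48 0.52 0.32 0.187; -0.6 0.65 0.4 0.234; -0.72 0.78 0.5 0.28; -0.77 0.85 0.59 0.327; -0.77 0.85 0.59 0.374")

```text
time: 1.7
tool_pos: [0.4364, 0.3353, 0.1275]
ee_rot: [3.141, 0.006, 0.521]
wrist_force: [-0.6, -0.1, 0.1]
width: 0.0943
finger_force: 0.0
```

```bash
python3 - <<'E'
from h import *
plan(.4368,.3353,.07,26.9)
s=snapshot("wrist"); print({k:(np.round(v,4).tolist() if k!="image" else 0) for k,v in s.items()}); save(s,"w1.png")
E
```

```text
shares [0.0022 0.0015 0.3836] turn 0.0164 | pos [0.4364 0.3353 0.1275] yaw 29.85 t 1.7 F [-0.59 -0.14  0.1 ] w 0.0943
{'image': 0, 'fx': 325.1923, 'fy': 325.1923, 'cx': 280.24, 'cy': 210.3096, 'hand_eye': [[0.0005, 0.9581, 0.2865, 0.0852], [1.0, -0.0007, 0.0003, 0.0008], [0.0005, 0.2865, -0.9581, -0.1655], [0.0, 0.0, 0.0, 1.0]]}
```

View pics/w1.png

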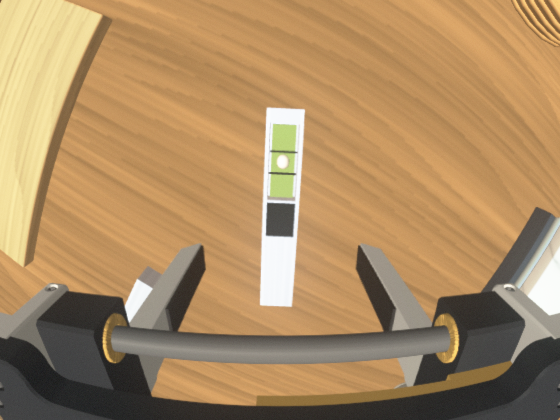

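The wrist picture shows the level between the fingers, with its pad at (280,220), the vial at (283,160) and the bubble near the lines. I'll cast the pad pixel onto z=0.03 as a check.

```bash
cat >> h.py <<'E'
from scipy.spatial.transform import Rotation as Rn
def wpt(s,o,u,v,z):
    q=np.array([u-s["cx"],v-s["cy"]]); r=np.linalg.norm(q); th=r/s["fx"]
    d=np.array([q[0]/r*np.sin(th),-q[1]/r*np.sin(th),-np.cos(th)]) if r>0 else np.array([0,0,-1.])
    H=np.array(s["hand_eye"]); R=Rn.from_euler("xyz",o["ee_rot"]).as_matrix()
    c=R@H[:3,3]+o["tool_pos"]; w=R@H[:3,:3]@d
    return c+w*(z-c[2])/w[2]
E
python3 - <<'E'
from h import *
o=robot.get_obs(); s=snapshot("wrist")
a=wpt(s,o,285.5,109,.03); b=wpt(s,o,276.5,305,.03); p=wpt(s,o,280,220,.03)
print(a.round(4),b.round(4),p.round(4),np.linalg.norm(a-b),((a+b)/2).round(4),np.degrees(np.arctan2(*(a-b)[1::-1])))
m=(a+b)/2; plan(m[0],m[1],.021,26.9)
E
```

```text
[0.5172 0.3767 0.03  ] [0.3574 0.2944 0.03  ] [0.434  0.3343 0.03  ] 0.17974391161930983 [0.4373 0.3355 0.03  ] 27.231760478539478
shares [0.0018 0.0107 0.7239] turn 0.019 | pos [0.4362 0.3368 0.1296] yaw 30.31 t 1.8 F [-0.53  0.57  0.23] w 0.0938
```

Request:
carry_out(motion="0 0 0.12 0.016; 0 0 0.24 0.016; 0 0 0.36 0.016; 0 0 0.48 0.016; 0 0 0.6 0.016; 0 0 0.68 0.016; 0 0 0.715 0.016; 0 0 0.715 0.016")

```text
time: 2.6
tool_pos: [0.436, 0.3376, 0.0233]
ee_rot: [-3.142, 0.001, 0.481]
wrist_force: [-0.2, 0.6, 1.0]
width: 0.0941
finger_force: 0.0
```

Request:
carry_out(motion="0 0 0 0; 0 0 0 0; 0 0 0 0; 0 0 0 0; 0 0 0 0; 0 0 0 0; 0 0 0 0; 0 0 0 0", grip=-0.6)

```text
time: 3.4
tool_pos: [0.4364, 0.3375, 0.0237]
ee_rot: [3.142, 0.0, 0.48]
wrist_force: [0.2, 0.0, 0.5]
width: 0.0336
finger_force: 1.7
```

Request:
carry_out(motion="0 0 0 0; 0 0 0 0; 0 0 0 0; 0 0 -0.12 0; 0 0 -0.3 0; 0 0 -0.5 0; 0 0 -0.7 0; 0 0 -0.8 0", grip=-1)

```text
time: 4.2
tool_pos: [0.437, 0.3384, 0.1462]
ee_rot: [-3.141, -0.004, 0.48]
wrist_force: [-0.1, 0.9, -2.5]
width: 0.0299
finger_force: 30.0
```

```bash
python3 -c "
from h import *
plan(.5164,-.108,.15,90)"
```

```text
shares [-0.9048  2.8842 -0.0254] turn -0.3472 | pos [0.437  0.3384 0.1462] yaw 27.5 t 4.2 F [-0.15  0.93 -2.49] w 0.0299
```

Request:
carry_out(motion="-0.03 0.1 0 -0.04; -0.08 0.25 0 -0.08; -0.13 0.4 0 -0.12; -0.18 0.56 0 -0.16; -0.23 0.72 0 -0.2; -0.27 0.86 0 -0.24; -0.3 0.96 0 -0.28; -0.31 1 0 -0.32")

```text
time: 5.0
tool_pos: [0.4638, 0.1816, 0.1423]
ee_rot: [-3.139, 0.001, 1.488]
wrist_force: [-0.5, -0.3, -3.1]
width: 0.0297
finger_force: 30.0
```

```bash
python3 -c "
from h import *
plan(.5164,-.108,.15,90)"
```

```text
shares [-1.8951  0.5082 -0.0513] turn -0.0262 | pos [0.4638 0.1816 0.1423] yaw 85.28 t 5.0 F [-0.53 -0.31 -3.08] w 0.0297
```

Request:
carry_out(motion="-0.1 0.03 0 -0.01; -0.25 0.07 0 -0.02; -0.4 0.11 0 -0.026; -0.55 0.15 0 -0.026; -0.7 0.19 0 -0.026; -0.82 0.22 0 -0.026; -0.92 0.25 0 -0.026; -0.95 0.255 0 -0.026")

```text
time: 5.8
tool_pos: [0.4898, 0.0367, 0.1424]
ee_rot: [-3.139, -0.0, 1.565]
wrist_force: [-0.4, 0.1, -3.6]
width: 0.0299
finger_force: 30.0
```

Request:
carry_out(motion="-0.1 0.02 0 0; -0.25 0.05 0 0; -0.4 0.08 0 0; -0.55 0.11 0.05 0; -0.7 0.14 0.1 0; -0.82 0.15 0.13 0; -0.92 0.17 0.15 0; -0.94 0.175 0.15 0")

```text
time: 6.6
tool_pos: [0.5156, -0.104, 0.1201]
ee_rot: [-3.14, -0.001, 1.565]
wrist_force: [-0.5, 0.6, -2.5]
width: 0.0297
finger_force: 30.0
```

```bash
python3 -c "
from h import *
plan(.5164,-.108,.086,90)
s=snapshot('wrist'); save(s,'w2.png'); s=snapshot('scene'); cv2.imwrite('pics/s2.png',cv2.resize(cv2.cvtColor(np.asarray(s['image'])[120:340,120:380],cv2.COLOR_RGB2BGR),None,fx=2,fy=2))"
```

```text
shares [-0.0265  0.0053  0.2271] turn -0.0018 | pos [ 0.5156 -0.104   0.1201] yaw 89.68 t 6.6 F [-0.55  0.58 -2.48] w 0.0297
```

View pics/s2.png

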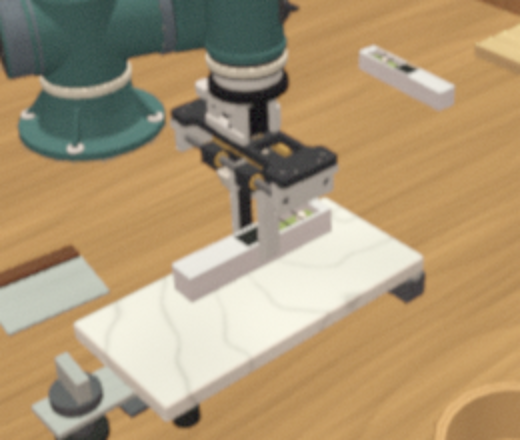

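The scene view shows the level held above the slab, lengthwise and near its middle, with the vial end towards the axle. Next I lower it.

Request:
carry_out(motion="-0.01 0 0.04 0; -0.02 0 0.08 0; -0.02 0 0.12 0; -0.02 0 0.16 0; -0.02 0 0.19 0; -0.02 0 0.21 0; -0.02 0 0.22 0; -0.02 0 0.22 0")

```text
time: 7.5
tool_pos: [0.5158, -0.1063, 0.088]
ee_rot: [-3.141, -0.0, 1.567]
wrist_force: [0.2, -0.7, -2.5]
width: 0.0297
finger_force: 30.0
```

Request:
carry_out(motion="0 0 0.005 0; 0 0 0.005 0; 0 0 0.01 0; 0 0 0.01 0; 0 0 0.015 0; 0 0 0.015 0; 0 0 0.015 0; 0 0 0.015 0")

```text
time: 8.3
tool_pos: [0.5159, -0.1063, 0.086]
ee_rot: [3.142, -0.0, 1.567]
wrist_force: [-0.1, 0.1, -3.0]
width: 0.0295
finger_force: 30.0
```

Request:
carry_out(motion="0 0 0.005 0; 0 0 0.005 0; 0 0 0.01 0; 0 0 0.01 0; 0 0 0.015 0; 0 0 0.015 0; 0 0 0.015 0; 0 0 0.015 0")

```text
time: 9.1
tool_pos: [0.5161, -0.1063, 0.0841]
ee_rot: [3.141, -0.0, 1.567]
wrist_force: [-0.1, 1.6, 1.2]
width: 0.0295
finger_force: 30.0
```

Contact made (about 4 N). Now I release and rise.

Request:
carry_out(motion="0 0 0 0; 0 0 0 0; 0 0 0 0; 0 0 0 0; 0 0 0 0; 0 0 0 0; 0 0 0 0; 0 0 0 0", grip=0.5)

```text
time: 9.9
tool_pos: [0.5159, -0.1063, 0.0837]
ee_rot: [3.142, -0.0, 1.567]
wrist_force: [-0.8, 0.2, 0.0]
width: 0.0702
finger_force: 0.0
```

Request:
carry_out(motion="0 0 -0.05 0; 0 0 -0.12 0; 0 0 -0.22 0; 0 0 -0.34 0; 0 0 -0.46 0; 0 0 -0.55 0; 0 0 -0.6 0; 0 0 -0.6 0")

```text
time: 10.7
tool_pos: [0.5166, -0.1065, 0.1754]
ee_rot: [3.139, 0.001, 1.567]
wrist_force: [0.1, -0.4, 0.3]
width: 0.0703
finger_force: 0.0
```

Request:
carry_out(motion="0 0 0 0; 0 0 0 0; 0 0 0 0; 0 0 0 0; 0 0 0 0; 0 0 0 0; 0 0 0 0; 0 0 0 0")

```text
time: 11.5
tool_pos: [0.5159, -0.1063, 0.1737]
ee_rot: [3.142, -0.0, 1.567]
wrist_force: [0.2, -0.9, -0.1]
width: 0.0705
finger_force: 0.0
```

```bash
python3 - <<'E'
from h import *
import pickle
o=robot.get_obs(); plan(.5164,-.3228,.12,180); s=snapshot('wrist'); save(s,'w3.png'); pickle.dump((s,o),open("w3.pkl","wb"))
E
```

```text
shares [-1.4432  0.0091  0.3583] turn -0.5013 | pos [ 0.5159 -0.1063  0.1737] yaw 89.76 t 11.5 F [ 0.16 -0.87 -0.07] w 0.0705
```

View pics/w3.png

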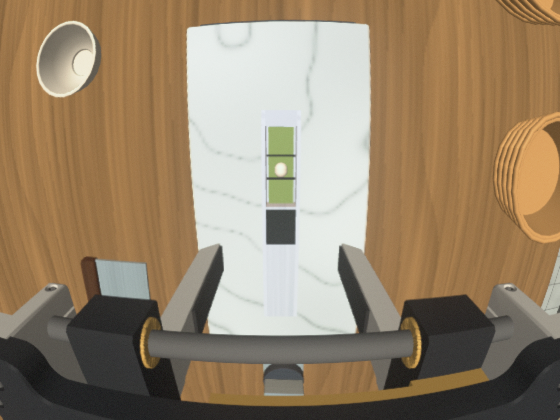

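The level lies on the slab, let go. Vial lines are at rows ~155 and ~179, and the bubble is at (281,169), slightly towards the foot. Next I measure it with code.

```bash
cat >> h.py <<'E'
def bubble(s,o,z):
    im=np.asarray(s["image"]); hsv=cv2.cvtColor(im,cv2.COLOR_RGB2HSV)
    g=((hsv[...,0]>25)&(hsv[...,0]<48)&(hsv[...,1]>90)).astype(np.uint8)
    g=cv2.morphologyEx(g,cv2.MORPH_CLOSE,np.ones((9,9)))
    n,l,st,c=cv2.connectedComponentsWithStats(g); i=1+np.argmax(st[1:,4]); x,y,w,h,a=st[i]
    sub=im[y:y+h,x:x+w].astype(int); V=sub.max(2); S=hsv[y:y+h,x:x+w,1]
    bm=((S<90)&(V>150)); bm[:, :3]=0; bm[:, -3:]=0; bm[:3]=0; bm[-3:]=0
    ys,xs=np.nonzero(bm); q=[V[:,3:7].mean(1),V[:,-7:-3].mean(1)]; prof=(q[0]+q[1])/2
    base=np.median(prof); dk=np.clip(base-15-prof,0,None); dk[:4]=0; dk[-4:]=0
    nz=np.nonzero(dk)[0]; grp=np.split(nz,np.nonzero(np.diff(nz)>2)[0]+1); L=[(dk[k]*k).sum()/dk[k].sum()+y for k in grp if len(k)]
    u=x+w/2; b=ys.mean()+y if len(ys) else np.nan
    print("vial box",(x,y,w,h),"lines",np.round(L,2),"bubble px",round(b,2),len(ys))
    P=lambda v:wpt(s,o,u,v,z)[1]
    if len(L)==2:
        a1,a2=P(L[0]),P(L[1]); print("line gap mm",1e3*abs(a1-a2),"bubble +x mm",1e3*(P(b)-(a1+a2)/2))
    return P
E
python3 - <<'E'
from h import *
import pickle
s,o=pickle.load(open("w3.pkl","rb")); bubble(s,o,.09)
# knob in top view now hidden? look with top cam
t=snapshot("top"); im=np.asarray(t["image"])
k=im[150:185,425:460].astype(int).sum(2)//3; print(k[6:28:4].tolist())
E
```

```text
vial box (np.int32(269), np.int32(128), np.int32(23), np.int32(74)) lines [155.04 178.04] bubble px 169.19 187
line gap mm 18.072029593625583 bubble +x mm -2.0355628525819682
[[43, 44, 42, 41, 43, 47, 45, 44, 40, 46, 46, 42, 46, 43, 39, 44, 53, 70, 82, 80, 83, 79, 81, 78, 83, 79, 82, 83, 80, 82, 78, 85, 97, 104, 104], [44, 42, 48, 48, 45, 40, 46, 44, 39, 47, 43, 46, 43, 49, 50, 61, 73, 81, 83, 80, 80, 80, 78, 82, 83, 79, 80, 79, 83, 79, 87, 99, 106, 106, 104], [42, 47, 41, 45, 43, 44, 44, 43, 48, 45, 45, 46, 48, 52, 65, 80, 83, 79, 82, 80, 80, 80, 81, 82, 80, 80, 83, 83, 79, 89, 95, 97, 99, 101, 101], [43, 44, 44, 47, 41, 45, 45, 43, 47, 41, 45, 43, 54, 70, 81, 81, 82, 80, 80, 83, 81, 80, 81, 81, 80, 81, 81, 78, 85, 89, 93, 90, 93, 88, 92], [47, 45, 43, 44, 44, 43, 43, 42, 42, 44, 45, 60, 72, 81, 82, 82, 83, 81, 80, 77, 83, 79, 82, 80, 82, 82, 91, 108, 102, 98, 93, 95, 97, 96, 93], [46, 43, 42, 46, 43, 43, 41, 42, 41, 48, 61, 74, 80, 82, 82, 81, 82, 79, 80, 80, 80, 83, 83, 80, 80, 87, 109, 115, 100, 95, 91, 94, 93, 96, 92]]
```

Bubble at −2.0 mm (towards the foot), with the line gap reading 18.07 mm against the true 18. The target before pressing is about −13.5 mm, so the knob needs about +0.87 rad (50°) clockwise. Going to the knob.

Request:
carry_out(motion="-0.08 0 0 -0.03; -0.18 0 0 -0.065; -0.28 0 0 -0.1; -0.38 0 0 -0.135; -0.48 0 0 -0.17; -0.58 0 0 -0.205; -0.66 0 0 -0.24; -0.72 0 0 -0.27", grip=-0.15)

```text
time: 12.4
tool_pos: [0.5154, -0.2152, 0.1737]
ee_rot: [-3.142, 0.0, 2.418]
wrist_force: [-0.3, 0.6, -0.1]
width: 0.0397
finger_force: 0.0
```

```bash
python3 -c "
from h import *
plan(.5164,-.3228,.135,177)"
```

```text
shares [-0.4799 -0.5336  0.2577] turn -0.2135 | pos [ 0.5154 -0.2152  0.1737] yaw 138.56 t 12.4 F [-0.26  0.59 -0.09] w 0.0397
```

Request:
carry_out(motion="-0.06 -0.07 0 -0.03; -0.14 -0.16 0.04 -0.07; -0.22 -0.25 0.08 -0.1; -0.3 -0.34 0.12 -0.13; -0.38 -0.43 0.17 -0.16; -0.44 -0.5 0.22 -0.19; -0.48 -0.53 0.25 -0.213; -0.48 -0.53 0.25 -0.213")

```text
time: 13.2
tool_pos: [0.5159, -0.3223, 0.1349]
ee_rot: [3.141, -0.002, 3.082]
wrist_force: [-0.7, 0.3, 0.3]
width: 0.0399
finger_force: 0.0
```

```bash
python3 - <<'E'
from h import *
import pickle
o=robot.get_obs(); plan(.5164,-.3228,.075,177); s=snapshot('wrist'); pickle.dump((s,o),open("w4.pkl","wb")); save(s,'w4.png')
E
```

```text
shares [-0.0035 -0.0034  0.3996] turn -0.0022 | pos [ 0.5159 -0.3223  0.1349] yaw 176.61 t 13.2 F [-0.66  0.25  0.31] w 0.0399
```

View pics/w4.png

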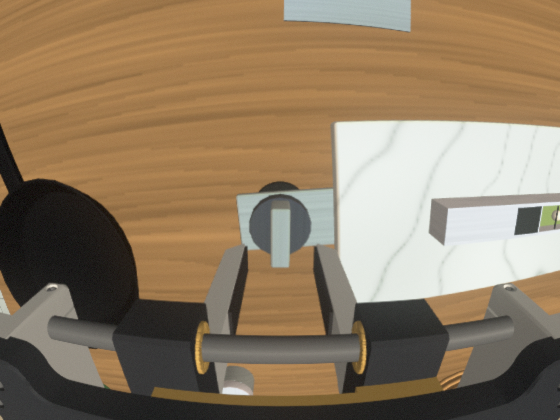

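The knob bar appears from (281,208) to (280,266), centred and parallel between the fingers. I'll check it numerically.

```bash
python3 - <<'E'
from h import *
import pickle
s,o=pickle.load(open("w4.pkl","rb")); a=wpt(s,o,281.5,209,.0855); b=wpt(s,o,280,267,.0855)
print(a.round(4),b.round(4),np.linalg.norm(a-b).round(4),((a+b)/2).round(4),np.degrees(np.arctan2(*(a-b)[1::-1])))
E
```

```text
[ 0.4971 -0.32    0.0855] [ 0.5413 -0.3236  0.0855] 0.0444 [ 0.5192 -0.3218  0.0855] 175.29337880597785
```

Request:
carry_out(motion="0 0 0.06 0; 0 0 0.13 0; 0 0 0.2 0; 0 0 0.26 0; 0 0 0.32 0; 0 0 0.36 0; 0 0 0.385 0; 0 0 0.385 0")

```text
time: 14.05
tool_pos: [0.5162, -0.3214, 0.0777]
ee_rot: [3.141, -0.001, 3.084]
wrist_force: [-0.2, -0.3, 0.3]
width: 0.0402
finger_force: 0.0
```

Request:
carry_out(motion="-0.01 0 0.01 0; -0.01 0 0.01 0; -0.01 0 0.01 0; -0.01 0 0.01 0; -0.01 0 0.01 0; -0.01 0 0.01 0; -0.01 0 0.01 0; -0.01 0 0.01 0", grip=-1)

```text
time: 14.85
tool_pos: [0.5181, -0.3225, 0.0773]
ee_rot: [-3.14, 0.001, 3.084]
wrist_force: [1.0, -3.9, 0.7]
width: 0.0143
finger_force: 30.0
```

Request:
carry_out(motion="0 0 0 0.02; 0 0 0 0.04; 0 0 0 0.06; 0 0 0 0.08; 0 0 0 0.1; 0 0 0 0.12; 0 0 0 0.14; 0 0 0 0.14")

```text
time: 15.65
tool_pos: [0.5181, -0.3223, 0.0779]
ee_rot: [-3.14, 0.002, 2.645]
wrist_force: [-0.3, -3.3, 2.1]
width: 0.0137
finger_force: 30.0
```

Request:
carry_out(motion="0 0 0 0.02; 0 0 0 0.04; 0 0 0 0.06; 0 0 0 0.08; 0 0 0 0.1; 0 0 0 0.12; 0 0 0 0.137; 0 0 0 0.137")

```text
time: 16.45
tool_pos: [0.5183, -0.3222, 0.0779]
ee_rot: [-3.142, 0.002, 2.216]
wrist_force: [-0.4, -3.9, 3.0]
width: 0.0135
finger_force: 30.0
```

Request:
carry_out(motion="0 0 0 0; 0 0 0 0; 0 0 0 0; 0 0 0 0; 0 0 0 0; 0 0 0 0; 0 0 -0.03 0; 0 0 -0.05 0", grip=-0.25)

```text
time: 17.25
tool_pos: [0.5173, -0.3218, 0.0842]
ee_rot: [-3.14, -0.001, 2.214]
wrist_force: [-0.6, -0.0, -0.3]
width: 0.0351
finger_force: 0.0
```

Request:
carry_out(motion="0 0 -0.1 0; 0 0 -0.2 0; 0 0 -0.3 0; 0 0 -0.4 0; 0 0 -0.5 0; 0 0 -0.58 0; 0 0 -0.6 0; 0 0 -0.6 0", grip=-0.25)

```text
time: 18.05
tool_pos: [0.5182, -0.3218, 0.1752]
ee_rot: [3.141, 0.001, 2.214]
wrist_force: [0.7, -0.4, -0.1]
width: 0.0355
finger_force: 0.0
```

```bash
python3 - <<'E'
from h import *
plan(.5164,-.1075,.165,90)
E
```

```text
shares [1.1506 0.8472 0.0679] turn 0.2047 | pos [ 0.5182 -0.3218  0.1752] yaw 126.84 t 18.05 F [ 0.74 -0.41 -0.14] w 0.0355
```

Request:
carry_out(motion="0.07 0.05 0 0.03; 0.15 0.11 0 0.06; 0.24 0.18 0 0.09; 0.33 0.24 0 0.12; 0.42 0.31 0 0.15; 0.5 0.37 0 0.18; 0.56 0.41 0 0.205; 0.57 0.42 0 0.205", grip=-1)

```text
time: 18.85
tool_pos: [0.5166, -0.2141, 0.1733]
ee_rot: [-3.14, -0.001, 1.571]
wrist_force: [-0.5, -0.3, 0.2]
width: 0.0005
finger_force: 0.0
```

```bash
python3 - <<'E'
from h import *
plan(.5164,-.1075,.165,90)
E
```

```text
shares [ 0.7107 -0.001   0.0556] turn 0.0002 | pos [ 0.5166 -0.2141  0.1733] yaw 90.03 t 18.85 F [-0.52 -0.34  0.19] w 0.0005
```

Request:
carry_out(motion="0.08 0 0 0; 0.2 0 0 0; 0.32 0 0 0; 0.44 0 0.01 0; 0.56 0 0.02 0; 0.66 0 0.03 0; 0.71 0 0.05 0; 0.71 0 0.05 0")

```text
time: 19.65
tool_pos: [0.5169, -0.1078, 0.1664]
ee_rot: [-3.141, -0.0, 1.572]
wrist_force: [0.5, 0.3, -0.4]
width: 0.0003
finger_force: 0.0
```

```bash
python3 - <<'E'
from h import *
o=robot.get_obs(); plan(.5164,-.1075,.115,90); s=snapshot('wrist'); save(s,'w5.png'); bubble(s,o,.093)
E
```

```text
shares [ 0.002  -0.0035  0.3429] turn 0.0002 | pos [ 0.5169 -0.1078  0.1664] yaw 90.04 t 19.65 F [ 0.53  0.34 -0.39] w 0.0003
vial box (np.int32(268), np.int32(125), np.int32(24), np.int32(78)) lines [153.36 177.24] bubble px 182.3 180
line gap mm 17.965324835488254 bubble +x mm -12.846717932415409
```

Bubble at −12.8 mm as intended. Now I press.

Request:
carry_out(motion="0 0 0.06 0; 0 0 0.13 0; 0 0 0.2 0; 0 0 0.26 0; 0 0 0.31 0; 0 0 0.34 0; 0 0 0.35 0; 0 0 0.36 0")

```text
time: 20.5
tool_pos: [0.5174, -0.109, 0.1131]
ee_rot: [3.141, 0.0, 1.57]
wrist_force: [0.0, -0.2, 0.0]
width: 0.0002
finger_force: 0.0
```

Request:
carry_out(motion="0 0 0.005 0; 0 0 0.01 0; 0 0 0.015 0; 0 0 0.02 0; 0 0 0.025 0; 0 0 0.03 0; 0 0 0.03 0; 0 0 0.03 0")

```text
time: 21.3
tool_pos: [0.5172, -0.109, 0.1084]
ee_rot: [3.142, -0.0, 1.57]
wrist_force: [0.2, 0.4, -0.4]
width: 0.0007
finger_force: 0.0
```

Request:
carry_out(motion="0 0 0.005 0; 0 0 0.01 0; 0 0 0.015 0; 0 0 0.02 0; 0 0 0.025 0; 0 0 0.03 0; 0 0 0.03 0; 0 0 0.03 0")

```text
time: 22.1
tool_pos: [0.5177, -0.1096, 0.1057]
ee_rot: [3.14, 0.002, 1.57]
wrist_force: [-2.0, -0.0, 8.1]
width: 0.0007
finger_force: 3.5
```

Request:
carry_out(motion="0 0 0.005 0; 0 0 0.01 0; 0 0 0.015 0; 0 0 0.015 0; 0 0 0.015 0; 0 0 0.015 0; 0 0 0.015 0; 0 0 0.015 0")

```text
time: 22.9
tool_pos: [0.5178, -0.1101, 0.1042]
ee_rot: [3.139, 0.003, 1.569]
wrist_force: [-2.4, -0.4, 9.2]
width: 0.0001
finger_force: 4.7
```

Request:
carry_out(motion="0 0 0.005 0; 0 0 0.01 0; 0 0 0.015 0; 0 0 0.015 0; 0 0 0.015 0; 0 0 0.015 0; 0 0 0.015 0; 0 0 0.015 0")

```text
time: 23.7
tool_pos: [0.5181, -0.1102, 0.1037]
ee_rot: [3.138, 0.003, 1.57]
wrist_force: [-5.1, -0.8, 14.6]
width: 0.0004
finger_force: 7.6
```

Request:
carry_out(motion="0 -0.003 0 0; 0 -0.006 0 0; 0 -0.01 0 0; 0 -0.01 0 0; 0 -0.01 0 0; 0 -0.01 0 0; 0 -0.01 0 0; 0 -0.01 0 0")

```text
time: 24.5
tool_pos: [0.5177, -0.1102, 0.1037]
ee_rot: [3.135, 0.003, 1.57]
wrist_force: [-2.3, -0.3, 12.9]
width: 0.0004
finger_force: 6.9
```

Request:
carry_out(motion="0 0 0 0; 0 0 0 0; 0 0 0 0; 0 0 0 0; 0 0 0 0; 0 0 0 0; 0 0 0 0; 0 0 0 0")

```text
time: 25.3
tool_pos: [0.5177, -0.1102, 0.1037]
ee_rot: [3.135, 0.003, 1.57]
wrist_force: [-2.4, -0.4, 13.7]
width: 0.0001
finger_force: 6.9
```

Request:
carry_out(motion="0 0 0 0; 0 0 0 0; 0 0 0 0; 0 0 0 0; 0 0 0 0; 0 0 0 0; 0 0 0 0; 0 0 0 0")

```text
time: 26.1
tool_pos: [0.5177, -0.1102, 0.1037]
ee_rot: [3.135, 0.003, 1.57]
wrist_force: [-2.7, -1.3, 13.9]
width: 0.0004
finger_force: 6.9
```

```bash
python3 - <<'E'
from h import *
o=robot.get_obs(); plan(.5164,-.1075,.115,90); s=snapshot('wrist'); save(s,'w6.png'); bubble(s,o,.09)
E
```

```text
shares [ 0.0178 -0.0086 -0.075 ] turn -0.0004 | pos [ 0.5177 -0.1102  0.1037] yaw 89.93 t 26.1 F [-2.67 -1.33 13.87] w 0.0004
vial box (np.int32(262), np.int32(125), np.int32(33), np.int32(101)) lines [163.48 194.89] bubble px 177.25 329
line gap mm 17.99145713208991 bubble +x mm 1.1955013602402629
```

View pics/w6.png

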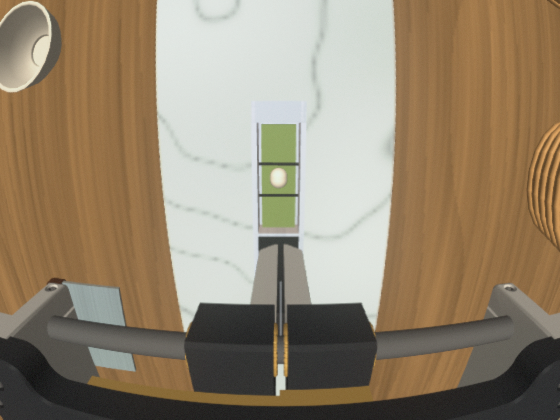

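The bubble (279,177) stands between the lines (rows 163 and 195), at +1.2 mm, under a steady 13.9 N. One more hold confirms it isn't drifting, then I hand in.

Request:
carry_out(motion="0 0 0 0; 0 0 0 0; 0 0 0 0; 0 0 0 0; 0 0 0 0; 0 0 0 0; 0 0 0 0; 0 0 0 0")

```text
time: 26.95
tool_pos: [0.5177, -0.1102, 0.1038]
ee_rot: [3.135, 0.003, 1.57]
wrist_force: [-2.7, -1.1, 13.4]
width: 0.0004
finger_force: 6.9
```

```bash
python3 - <<'E'
from h import *
o=robot.get_obs(); s=snapshot('wrist'); bubble(s,o,.09); print(o["wrist_force"])
E
```

```text
vial box (np.int32(262), np.int32(125), np.int32(33), np.int32(101)) lines [163.49 194.88] bubble px 177.23 331
line gap mm 17.986784916306412 bubble +x mm 1.2039035907593574
[-2.73375851 -1.13567654 13.40029936]
```

```bash
python3 -c "
from bench import robot
print(robot.close_job())"
```

```text
the job is handed in; nothing more can be done
None
```

The job is handed in: the level lies lengthwise on the slab near its middle, the knob was turned about 0.87 rad clockwise, and the fingertips are pressing with about 13.5 N, the bubble steady 1.2 mm from centre; the hand-in returned no verdict.

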